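# Load the lower sample carousel onto the sampler's keyed spindle

## Task

We need the orange sample carousel, which is stored under the blue one: lift the blue carousel off the storage post and set it aside flat on the bench, then put the orange carousel on the sampler's spindle and turn it until its keyway drops over the red key and it sits fully home. Finally put the blue carousel back down over the storage post, leave both released, keep them level and never let them fall, and do not disturb the bottle or the tip box.

Things in the scene. Friction and masses are not known exactly. Their poses are not given: they have to be found in the camera images.
- orange_carousel: Orange loose sample carousel, 0.3-0.6 kg: disc 170 mm across, 14 mm thick, a white square hub standing in its middle (see orange_hub). Eight capped vials fixed to it, on a circle of radius 73 mm, reach 30 mm above its underside. White line on the disc along its +x (keyway side). Origin: centre of the underside, z up. Starts on the storage stand, post through its bore, under the blue one.
- orange_hub (a point): Grip point in the orange carousel's white hub, on the axis, 40 mm above the underside. Hub: 52 x 52 mm, sides along the carousel's x and y, top 56 mm above the underside; grip two opposite sides above the disc. A bore 28 mm across runs right through it, open above and below.
- orange_keyway (a point): Middle of the keyway's mouth at the top of the orange hub, 18 mm from the axis on the carousel's +x side, 56 mm above the underside. The keyway is a slot 12 mm wide cut from the bore out to 22 mm from the axis, over the hub's full height; a red dab on the hub's top marks it.
- blue_carousel: Blue sample carousel with white vial caps, otherwise the same as the orange one (shape, sizes, mass range, origin and axes). At the start it rests on top of the orange one's hub, 56 mm higher, on the same post.
- spindle: Sampler's spindle, does not turn (braked): dark plate 190 mm across, 6 mm thick, on top of the white housing; steel shaft 24 mm in diameter, 62 mm tall above the plate, last 12 mm tapering to 12 mm. Red key on its +x side (see spindle_seat); red mark at the plate's rim in the same direction. Origin: on the axis at the plate's underside, 70 mm above the bench; x along the key, z up.
- spindle_seat (a point): On the spindle's axis at the plate's upper face, 76 mm above the bench: the origin of a carousel that is home lies here, with x along the key. Axes as the spindle. The red key is 8 mm wide, reaches 20 mm from the axis along +x, and 22 mm up from the plate: a hub with its keyway elsewhere stops on top of it, 22 mm too high.
- sampler: White sampler housing, fixed: 220 x 220 x 70 mm, with a grey control panel 45 mm high in front reaching 168 mm from its centre to its own -x. Origin: centre of the underside on the bench. The spindle stands in its middle.
- stand: Grey storage stand, fixed: plate 170 x 170 x 20 mm with an aluminium post 20 mm in diameter rising 80 mm above the plate from its middle, the last 10 mm tapering to 10 mm. Origin: centre of the underside on the bench.
- stand_seat (a point): Point on the post's axis at the upper face of the stand's plate (20 mm above the bench): where the origin of a carousel that is put back on the post lies.
- bottle: Clear bottle with a blue cap, 70 mm in diameter, 150 mm tall; bystander. Origin: centre of the underside.
- tip_box: Pipette-tip box, 85 x 120 x 60 mm, green with a white lid; bystander. Origin: centre of the underside.
There are look-alikes about, which are no part of the job. Leave any yellow look-alike of the orange_carousel alone.

How it is judged:
By the outcome, as a careful person would: the job done as asked, in the order asked, and still so for the second after the job is handed in, with the robot touching nothing.
It also fails if it takes over 72 s, if anything falls off the work surface, if the arm or the gripper's body presses on something with over 40 N, if the wrist force passes 120 N, or if a joint passes its speed limit or range.

## Robot

A 6-joint arm with a two-finger parallel gripper is mounted at the origin on the work surface. World frame = base frame: x ahead of the robot, y to its left, z up, the work surface at z = 0. Lengths are in mm, angles in rad, forces in N, time in s.
With the tool pointing down it reaches from about 325 to 1000 mm from the base axis. Payload 5.1 kg.
Tool frame: the origin (TCP) lies between the finger pads; the fingertips stand 11 mm ahead of it and the grasp point (between the pads) lies 8 mm behind it; z points along the fingers, y is the line along which they close (so a half turn about z gives the same grasp; the last joint's range is limited). The gripper opens to 85 mm and grips with 20 to 120 N. Pads are 22 mm wide; open, the fingers measure 114 mm over their backs; the gripper's body (76 mm by 85 mm) begins 54 mm behind the grasp point. The pads swing forward as they close: fully open they stand 13 mm farther back than shut.
Start: joints at [-1.227, 0.124, 1.65, -0, 1.367, -0.083], TCP at [269.041, -591.694, 242.322] pointing down, gripper open.
Joint ranges: [-2.61, 2.61], [-1.02, 2.33], [0.03, 2.71], [-1.35, 4.49], [0.32, 2.68], [-2.91, 2.91]. Speed limits (rad/s): [2.57, 2.57, 3.14, 3.14, 3.14, 3.14].

## Interface

Orientations are given as a rotation vector (axis times angle).
In Python, from plant import status, eyes, env gives the robot as it stands. The module is installed in compiled form; this text tells all that it offers.
- The arm moves only by the tool drive_tool, never from a script. Its argument "deltas" is a list that holds one entry, the list of rows, each a list of 6 numbers: the shift along the world's x, y, z in cm, then the turn, a rotation vector about the world's x, y, z in rad. A call has 1 to 5 rows; each row is the pose to reach, as a shift and turn from the pose commanded when the call began; what a row does not reach only later rows make up. A row lasts 1/10 s, in which the tool goes at most 50 mm and 8.59 degrees, less where a joint would pass 70% of its speed; a pose out of reach is approached as far as the arm can. A call with a gripper value outside its range is refused whole. "jaw" is the opening, from 0 (shut) to 1 (fully open), set as the call begins (left out, the last holds). The fingers move at their own pace and stop on an object; "squeeze" is the grip in N (left out, the last holds). Time passes only in rows, so rows that repeat a pose let the fingers close. It gives the time, the measured TCP pose, the force, the opening and the grip force at its end, in the units of the state.
- status.state(): the state, without advancing time (a new reading comes with each control period).
- eyes.camera(name): name is "scene" or "top" or "wrist"; returns the picture (384x512x3 uint8, blue, green, red); there is no depth.
- eyes.camera_model(name): a dict with "camera_matrix" (3x3 intrinsics, pixels), "origin" and "rotation" of the camera in the world. Camera axes: x right, y down, z forward; pixel columns grow to the right and rows downward; lengths in mm; the calibration is good to about 2 mm. A picture is of the moment at which its call begins: read the wrist's pose just before it. camera_model takes no time and is no camera call; for the wrist camera it gives the pose at the moment of the call.
- env.close_job(): hands the job in; it is judged then, once.
The state is a dict: "t": time; "joints": joint angles; "joint_velocities": joint speeds; "effort": joint torques, N m; "eef_pos": TCP position; "eef_rot": TCP orientation; "wrist_force": force on the tool from outside, world axes, zero at the start; "ft_torque": the same for the moment, N m; "finger_gap": finger opening in mm; "grip_force": force on a finger pad.
Only numpy, scipy, OpenCV 4.12 (cv2) and the standard library are available. Lean on these libraries where they do the work, as an engineer would, in place of code of your own. Each camera call takes 0.05 s, during which the arm holds its last target. There are 200 camera calls.

## Working session

There is one attempt and no reset: what is moved stays moved. The work goes in short steps, Python scripts to look and compute and a tool call to move; the robot and the scene stay as the last step left them, time stands still between calls to the robot, and variables do not carry over. Pictures are saved under pics/ and viewed, at most 11 in all, crops included, and the job is handed in when it is done.

Besides the shell and the picture viewer there is one more tool, called after "Call:" as name(argument=value, ...) on one line, values as JSON. drive_tool: Moves the arm, as the interface text tells. Its arguments: {"type":"object","properties":{"deltas":{"type":"array"},"jaw":{"type":"number"},"squeeze":{"type":"number"}},"required":["deltas"]}

```bash
mkdir -p pics
cat > h.py <<'E'
import numpy as np, cv2
from plant import status, eyes, env
def ray(m,u,v):
    K=np.array(m['camera_matrix']);R=np.array(m['rotation']);o=np.array(m['origin'],float)
    d=R@np.linalg.solve(K,np.array([u,v,1.])); return o,d/np.linalg.norm(d)
def onplane(m,u,v,z):
    o,d=ray(m,u,v); return o+d*(z-o[2])/d[2]
def proj(m,p):
    K=np.array(m['camera_matrix']);R=np.array(m['rotation']);o=np.array(m['origin'],float)
    q=K@(R.T@(np.array(p,float)-o)); return q[:2]/q[2]
E
python3 - <<'E'
from h import *
s=status.state();print(s['t'],s['eef_pos'],s['eef_rot'],s['finger_gap'])
for n in('scene','top'):
    im=eyes.camera(n);cv2.imwrite(f'pics/{n}0.png',im)
    m=eyes.camera_model(n);print(n,{k:np.round(v,3).tolist() for k,v in m.items()})
a=cv2.imread('pics/scene0.png');b=cv2.imread('pics/top0.png')
E
```

```text
0.0 [ 268.85164268 -591.12643749  241.02056644] [-3.06824299e+00 -6.64912577e-01  4.54554475e-04] 85.54303518026181
scene {'camera_matrix': [[387.318, 0.0, 259.161], [0.0, 387.318, 199.468], [0.0, 0.0, 1.0]], 'origin': [1424.125, 357.72, 789.385], 'rotation': [-1.51, -1.958, 0.919]}
top {'camera_matrix': [[375.907, 0.0, 261.224], [0.0, 375.907, 200.203], [0.0, 0.0, 1.0]], 'origin': [389.462, 131.14, 1061.995], 'rotation': [-2.1, 2.106, -0.248]}
```

View pics/top0.png

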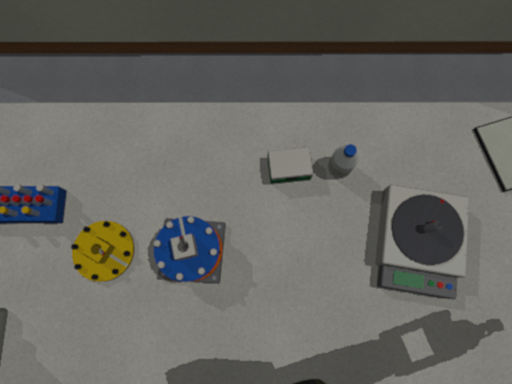

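View pics/scene0.png

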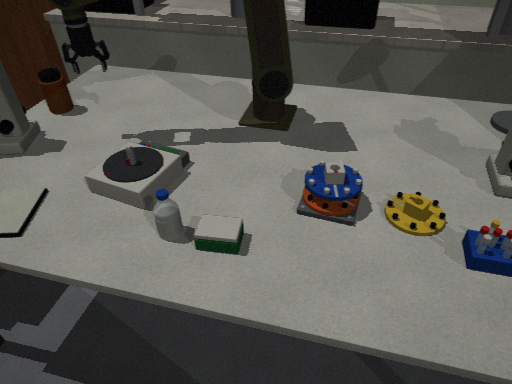

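The top view shows the blue carousel at about (187,248), with a white line pointing up. The sampler plate is at (428,230) with its red mark near (441,203). The yellow look-alike is at (103,250), the tip box at (290,165) and the bottle at (344,160). Next I'll measure these.

```bash
sed -i "s/R=np.array(m\['rotation'\])/R=cv2.Rodrigues(np.array(m['rotation'],float))[0] if np.size(m['rotation'])==3 else np.array(m['rotation'])/" h.py
python3 - <<'E'
from h import *
b=cv2.imread('pics/top0.png');m=eyes.camera_model('top')
h=cv2.cvtColor(b,cv2.COLOR_BGR2HSV)
def comps(mask,n,amin,z,roi):
    k=np.zeros_like(mask);x0,y0,x1,y1=roi;k[y0:y1,x0:x1]=mask[y0:y1,x0:x1]
    cs,_=cv2.findContours(k,cv2.RETR_EXTERNAL,cv2.CHAIN_APPROX_NONE)
    for c in cs:
        if cv2.contourArea(c)>=amin:
            (cx,cy),(w,hh),a=cv2.minAreaRect(c)
            P=np.array([onplane(m,*q[0],z)[:2] for q in c],np.float32)
            e=cv2.fitEllipse(P) if len(P)>5 else None
            box=cv2.minAreaRect(P)
            print(n,np.round((cx,cy),1),len(c),'circ',np.round(cv2.minEnclosingCircle(P)[0],1),round(cv2.minEnclosingCircle(P)[1],1),'ell',e and np.round(np.r_[e[0],e[1]],1),'box',np.round(np.r_[box[0],box[1],box[2]],1))
comps(cv2.inRange(h,(100,150,60),(125,255,255)),'blue',200,90,(140,200,240,300))
comps(cv2.inRange(h,(0,0,140),(179,60,255)),'whitehub',20,132,(165,215,205,265))
comps(cv2.inRange(h,(0,0,0),(179,255,75)),'plate',500,76,(388,190,468,268))
r=cv2.inRange(h,(0,120,60),(8,255,255))|cv2.inRange(h,(172,120,60),(179,255,255))
comps(r,'redmark',1,76,(385,190,470,215));comps(r,'redkey',1,98,(410,215,445,245));comps(r,'dab',1,132,(165,215,205,265))
comps(cv2.inRange(h,(20,150,60),(32,255,255)),'yellow',200,14,(60,200,140,300))
comps(cv2.inRange(h,(0,0,120),(179,40,255)),'lid',200,60,(262,145,316,180))
comps(cv2.inRange(h,(0,0,120),(179,40,255)),'house',300,70,(376,180,476,280))
comps(cv2.inRange(h,(105,150,60),(125,255,255)),'cap',10,150,(330,140,360,180))
c1=cv2.resize(b[205:295,140:240],None,fx=4,fy=4,interpolation=2);c2=cv2.resize(b[185:275,378:478],None,fx=4,fy=4,interpolation=2)
cv2.imwrite('pics/crop.png',np.hstack([c1,c2]))
print(onplane(m,223,221,20),onplane(m,223,282,20),onplane(m,160,282,20))
E
```

```text
blue [186.  248.5] 377 circ [489.5 318.9] 84.1 ell [487.7 316.8 146.5 154.3] box [489.7 318.3 165.1 161.7  89.8]
plate [427.  229.5] 204 circ [ 539.8 -315.8] 95.1 ell [ 539.7 -315.4  183.9  187.5] box [ 539.9 -316.   188.6  184.6   89.9]
redmark [441.5 200.5] 10 circ [ 616.2 -362.3] 5.3 ell [ 616.3 -362.7    8.9   10. ] box [ 616.7 -362.7    8.1    9.    83.6]
yellow [102.7 250.9] 234 circ [491.6 563.5] 84.2 ell [492.5 565.  156.  163.3] box [492.5 563.5 168.4 162.7  89.8]
lid [288.5 161. ] 174 circ [753.   46.2] 80.9 ell [742.2  45.2 102.9 155.5] box [735.7  46.2 150.4  94.5  89.9]
house [425.5 227.5] 385 circ [ 569.3 -328. ] 173.5 ell [ 563.9 -323.5  271.   294.9] box [ 547.9 -327.8  273.6  256.6   89.9]
cap [350. 150.] 29 circ [ 732.9 -104. ] 14.9 ell [ 733.5 -104.1   25.7   28.4] box [ 733.7 -104.4   25.8   27.7   86.9]
[572.00718125 231.32960002  20.        ] [404.60605916 228.08111466  20.        ] [405.20551394 398.35913019  20.        ]
```

View pics/crop.png

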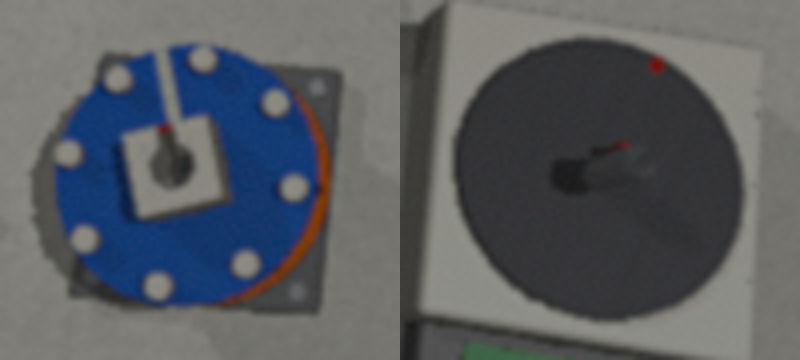

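The blue carousel's axis is at about (489,318) and the spindle at (540,-316). The key points at about -31°, and blue's +x at about +11°. I'm moving over blue now.

Call:
drive_tool(deltas=[[[5.7,23.9,0,0,0,-0.24],[5.7,23.9,0,0,0,-0.24],[5.7,23.9,0,0,0,-0.24],[5.7,23.9,0,0,0,-0.24],[5.7,23.9,0,0,0,-0.24]]], jaw=1)

```text
t: 0.6
eef_pos: [326.0, -350.4, 241.6]
eef_rot: [-3.127, -0.292, 0.0]
wrist_force: [1.7, 0.8, -0.2]
finger_gap: 85.1
grip_force: 0.0
```

Call:
drive_tool(deltas=[[[5.7,23.9,0,0,0,0],[5.7,23.9,0,0,0,0],[5.7,23.9,0,0,0,0],[5.7,23.9,0,0,0,0],[5.7,23.9,0,0,0,0]]])

```text
t: 1.1
eef_pos: [382.8, -111.5, 242.0]
eef_rot: [-3.128, -0.293, -0.001]
wrist_force: [0.8, -1.4, 0.3]
finger_gap: 85.6
grip_force: 0.0
```

Call:
drive_tool(deltas=[[[5.7,23.9,0,0,0,0],[5.7,23.9,0,0,0,0],[5.7,23.9,0,0,0,0],[5.7,23.9,0,0,0,0],[5.7,23.9,0,0,0,0]]])

```text
t: 1.6
eef_pos: [439.8, 127.7, 242.1]
eef_rot: [3.128, 0.295, 0.0]
wrist_force: [1.2, -1.0, 1.1]
finger_gap: 85.4
grip_force: 0.0
```

Call:
drive_tool(deltas=[[[4.7,19.1,2,0,0,0],[4.7,19.1,2,0,0,0],[4.7,19.1,2,0,0,0],[4.7,19.1,2,0,0,0],[4.7,19.1,2,0,0,0]]])

```text
t: 2.1
eef_pos: [487.3, 320.7, 261.8]
eef_rot: [-3.126, -0.3, 0.001]
wrist_force: [0.0, 0.4, 0.3]
finger_gap: 85.1
grip_force: 0.0
```

```bash
cat >> h.py <<'E'
def st():
    s=status.state();R=cv2.Rodrigues(np.array(s['eef_rot'],float))[0]
    print('t %.2f'%s['t'],'tcp',np.round(s['eef_pos'],1),'yawY %.2f'%np.degrees(np.arctan2(R[1,1],R[0,1])),'z',np.round(R[:,2],3),'F',np.round(s['wrist_force'],1),'gap %.1f grip %.1f'%(s['finger_gap'],s['grip_force']),'j',np.round(s['joints'],2));return s
E
python3 - <<'E'
from h import *
st();m=eyes.camera_model('wrist');im=eyes.camera('wrist');cv2.imwrite('pics/w1.png',im)
import json;json.dump({k:np.array(v).tolist() for k,v in m.items()},open('w1.json','w'));print(np.round(m['origin'],1))
print(proj(m,[487,317,132]))
t=eyes.camera_model('top');print(onplane(t,183.75,246.7,132))
E
```

```text
t 2.10 tcp [487.3 320.7 261.8] yawY -79.02 z [-0.001  0.001 -1.   ] F [0.  0.4 0.3] gap 85.1 grip 0.0 j [ 0.49 -0.03  1.78  0.    1.39  1.87]
[565.3 335.3 393.5]
[262.58842114 187.27527251]
[488.38904909 316.03941645 132.        ]
```

View pics/w1.png

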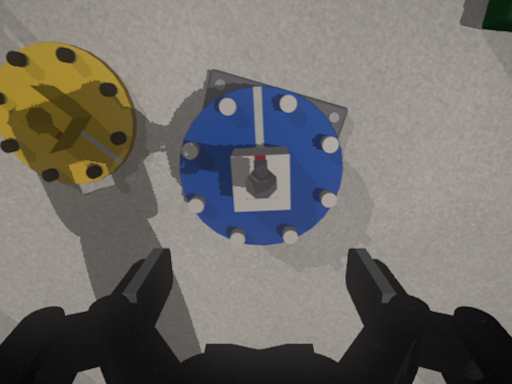

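The wrist view shows the blue hub's top with corners at about (232,155), (289,152), (291,210) and (235,213). The red dab is at (260,157), and the tool is nearly aligned with the hub.

Run:
```python
from h import *
import json
m={k:np.array(v) for k,v in json.load(open('w1.json')).items()}
P=np.array([onplane(m,u,v,132)[:2] for u,v in[(232,155),(289,152),(291,210),(235,213)]])
print(np.round(P,1),P.mean(0))
for i in range(4):
    d=P[(i+1)%4]-P[i];print(np.hypot(*d),np.degrees(np.arctan2(d[1],d[0]))%90)
b=cv2.imread('pics/w1.png');h=cv2.cvtColor(b,cv2.COLOR_BGR2HSV)
k=cv2.inRange(h,(100,150,40),(125,255,255));cs,_=cv2.findContours(k,0,1)
c=max(cs,key=cv2.contourArea);Q=np.array([onplane(m,*q[0],90)[:2] for q in cv2.convexHull(c)],np.float32);print(cv2.minEnclosingCircle(Q),cv2.fitEllipse(Q))
a=onplane(m,258,90,90);e=onplane(m,260,145,90);print('line',np.degrees(np.arctan2(*(a-e)[1::-1])))
```

```text
[[510.9 349.1]
 [523.  300.6]
 [470.4 286.8]
 [457.5 337.4]] [490.44355453 318.46442948]
49.91231865703789 14.0618927396265
54.39958244073524 14.724662022049188
52.16475039640079 14.331502862564264
54.665494294277174 12.360969107840452
((490.7975158691406, 319.2099609375), 83.6658935546875) ((490.8559265136719, 319.26751708984375), (166.12374877929688, 166.9206085205078), 79.85400390625)
line 13.151788074107825
```

Call:
drive_tool(deltas=[[[0.3,-0.2,-4,0,0,0.045],[0.3,-0.2,-8,0,0,0.045],[0.3,-0.2,-12,0,0,0.045],[0.3,-0.2,-14,0,0,0.045],[0.3,-0.2,-15.2,0,0,0.045]]], jaw=1)

```text
t: 2.65
eef_pos: [488.3, 312.3, 107.2]
eef_rot: [3.119, 0.361, -0.007]
wrist_force: [0.2, -0.6, 0.6]
finger_gap: 85.2
grip_force: 0.0
```

Call:
drive_tool(deltas=[[[0,0,0,0,0,0],[0,0,0,0,0,0],[0,0,0,0,0,0],[0,0,0,0,0,0],[0,0,0,0,0,0]]], jaw=0, squeeze=60)

```text
t: 3.15
eef_pos: [491.7, 315.2, 113.2]
eef_rot: [-3.119, -0.363, -0.007]
wrist_force: [-0.6, 0.6, 6.1]
finger_gap: 51.2
grip_force: 64.4
```

Call:
drive_tool(deltas=[[[0,0,0.3,0,0,0],[0,0,0.6,0,0,0],[0,0,1,0,0,0],[0,0,1,0,0,0],[0,0,1,0,0,0]]])

```text
t: 3.65
eef_pos: [489.9, 314.5, 119.9]
eef_rot: [-3.12, -0.363, 0.0]
wrist_force: [1.8, 4.5, -4.8]
finger_gap: 50.9
grip_force: 63.9
```

Call:
drive_tool(deltas=[[[0,0,1,0,0,0],[0,0,3,0,0,0],[0,0,5,0,0,0],[0,0,7,0,0,0],[0,0,8,0,0,0]]])

```text
t: 4.15
eef_pos: [490.2, 313.8, 201.7]
eef_rot: [3.119, 0.363, 0.001]
wrist_force: [0.6, 0.0, -4.8]
finger_gap: 51.2
grip_force: 65.9
```

Call:
drive_tool(deltas=[[[-0.2,-2,0,0,0,0],[-0.4,-5,0,0,0,0],[-0.7,-8,0,0,0,0],[-1,-11,0,0,0,0],[-1.2,-14.5,0,0,0,0]]])

```text
t: 4.65
eef_pos: [476.4, 167.2, 198.5]
eef_rot: [3.119, 0.364, -0.006]
wrist_force: [0.7, -0.6, -4.1]
finger_gap: 51.0
grip_force: 65.9
```

Run:
```python
from h import *
st();cv2.imwrite('pics/s1.png',eyes.camera('scene'));im=eyes.camera('top');cv2.imwrite('pics/t1.png',im)
cv2.imwrite('pics/v1.png',np.hstack([cv2.resize(cv2.imread('pics/s1.png')[60:260,200:450],None,fx=1.6,fy=1.6),cv2.resize(im[170:330,110:310],None,fx=2,fy=2)]))
```

```text
t 4.65 tcp [476.4 167.2 198.5] yawY -76.68 z [-0.003 -0.002 -1.   ] F [ 0.7 -0.6 -4.1] gap 51.0 grip 65.9 j [ 0.23 -0.17  2.01 -0.    1.3   1.57]
```

View pics/v1.png

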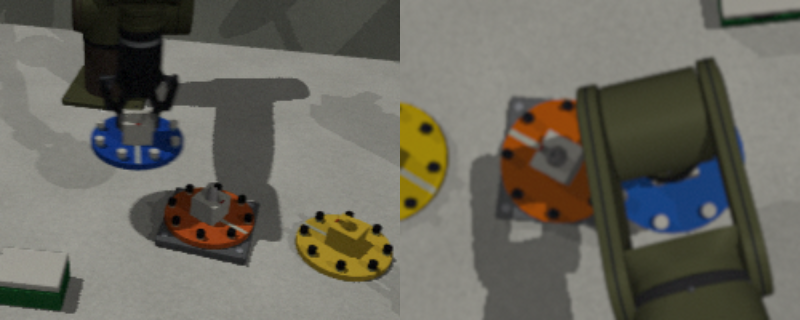

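Blue is off and level in the gripper. Orange stayed on the stand, with its white line pointing at roughly +60°. I'm continuing to the set-aside spot.

Call:
drive_tool(deltas=[[[-0.2,-3,0,0,0,0],[-0.4,-6,-1,0,0,0],[-0.6,-9,-3,0,0,0],[-0.6,-11,-5,0,0,0],[-0.6,-11.7,-8,0,0,0]]])

```text
t: 5.25
eef_pos: [472.0, 50.3, 120.0]
eef_rot: [3.12, 0.36, 0.002]
wrist_force: [0.8, 0.8, -4.5]
finger_gap: 51.0
grip_force: 66.7
```

Call:
drive_tool(deltas=[[[0,0,-2.5,0,0,0],[0,0,-4.5,0,0,0],[0,0,-6,0,0,0],[0,0,-7,0,0,0],[0,0,-7.2,0,0,0]]])

```text
t: 5.75
eef_pos: [470.3, 52.1, 46.4]
eef_rot: [-3.12, -0.363, 0.007]
wrist_force: [-0.1, 0.6, -4.3]
finger_gap: 50.6
grip_force: 66.5
```

Call:
drive_tool(deltas=[[[0,0,-0.2,0,0,0],[0,0,-0.4,0,0,0],[0,0,-0.6,0,0,0],[0,0,-0.7,0,0,0],[0,0,-0.7,0,0,0]]])

```text
t: 6.25
eef_pos: [472.2, 52.3, 41.5]
eef_rot: [3.12, 0.363, 0.001]
wrist_force: [-0.4, -0.5, -4.7]
finger_gap: 50.7
grip_force: 66.5
```

Call:
drive_tool(deltas=[[[0,0,-0.1,0,0,0],[0,0,-0.2,0,0,0],[0,0,-0.3,0,0,0],[0,0,-0.4,0,0,0]]])

```text
t: 6.65
eef_pos: [472.0, 52.3, 37.4]
eef_rot: [3.12, 0.363, -0.001]
wrist_force: [-3.9, -1.5, 4.3]
finger_gap: 51.0
grip_force: 67.7
```

Call:
drive_tool(deltas=[[[0,0,-0.1,0,0,0],[0,0,-0.2,0,0,0]]])

```text
t: 6.85
eef_pos: [472.1, 52.2, 37.2]
eef_rot: [-3.12, -0.364, 0.003]
wrist_force: [-11.6, -3.9, 18.3]
finger_gap: 51.0
grip_force: 69.2
```

Contact is at TCP ≈ 37. I'll ease off, release and rise.

Call:
drive_tool(deltas=[[[0,0,0.1,0,0,0],[0,0,0.15,0,0,0]]])

```text
t: 7.05
eef_pos: [472.5, 52.4, 37.4]
eef_rot: [-3.12, -0.363, -0.002]
wrist_force: [-2.2, -1.1, -1.0]
finger_gap: 50.8
grip_force: 67.2
```

Call:
drive_tool(deltas=[[[0,0,0,0,0,0],[0,0,0,0,0,0],[0,0,0,0,0,0],[0,0,0,0,0,0],[0,0,0,0,0,0]]], jaw=1)

```text
t: 7.55
eef_pos: [472.1, 52.3, 36.8]
eef_rot: [3.12, 0.363, 0.0]
wrist_force: [-0.4, -0.6, -0.6]
finger_gap: 85.6
grip_force: 0.0
```

Call:
drive_tool(deltas=[[[0,0,2,0,0,0],[0,0,6,0,0,0],[0,0,10,0,0,0],[0,0,15,0,0,0],[0.4,3,18,0,0,0]]])

```text
t: 8.05
eef_pos: [477.4, 81.0, 221.2]
eef_rot: [3.12, 0.357, 0.009]
wrist_force: [1.7, -0.0, -0.4]
finger_gap: 85.5
grip_force: 0.0
```

Call:
drive_tool(deltas=[[[0.3,5,0,0,0,-0.15],[0.6,10,0,0,0,-0.3],[0.8,15,0,0,0,-0.3],[1,20,0,0,0,-0.3],[1.2,23,0,0,0,-0.3]]])

```text
t: 8.55
eef_pos: [487.7, 314.8, 216.8]
eef_rot: [-3.14, 0.106, -0.0]
wrist_force: [1.4, -0.2, 0.4]
finger_gap: 85.7
grip_force: 0.0
```

Call:
drive_tool(deltas=[[[0,0,0,0,0,0],[0,0,0,0,0,0]]])

```text
t: 8.75
eef_pos: [487.7, 313.0, 216.4]
eef_rot: [3.139, -0.104, -0.001]
wrist_force: [0.2, -0.4, -0.0]
finger_gap: 85.3
grip_force: 0.0
```

Run:
```python
from h import *
import json
st();m=eyes.camera_model('wrist');im=eyes.camera('wrist');cv2.imwrite('pics/w2.png',im)
json.dump({k:np.array(v).tolist() for k,v in m.items()},open('w2.json','w'))
b=im;h=cv2.cvtColor(b,cv2.COLOR_BGR2HSV)
k=cv2.inRange(h,(5,150,40),(15,255,255));cs,_=cv2.findContours(k,0,1)
c=max(cs,key=cv2.contourArea);Q=np.array([onplane(m,*q[0],34)[:2] for q in cv2.convexHull(c)],np.float32);print(cv2.minEnclosingCircle(Q),cv2.fitEllipse(Q))
```

```text
t 8.75 tcp [487.7 313.  216.4] yawY -93.80 z [-0.001 -0.001 -1.   ] F [ 0.2 -0.4 -0. ] gap 85.3 grip 0.0 j [ 0.48 -0.01  1.84 -0.    1.32  2.12]
((492.2541809082031, 317.2642822265625), 84.14460754394531) ((492.3070068359375, 317.10699462890625), (167.46823120117188, 167.83251953125), 78.20199584960938)
```

View pics/w2.png

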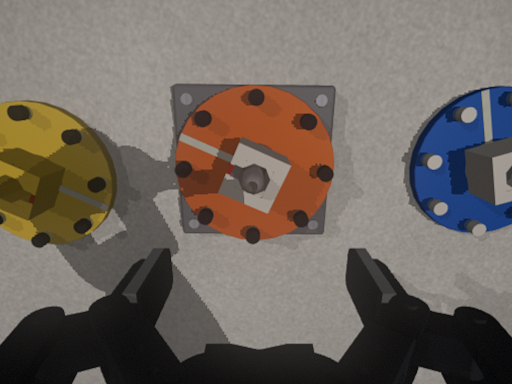

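Orange sits on the stand, with its hub's top corners at about (242,139), (290,158), (270,212) and (219,190). The white line runs from (180,137) to (230,158), and the stand plate's corners are near (172,85) and (335,86).

Run:
```python
from h import *
import json
m={k:np.array(v) for k,v in json.load(open('w2.json')).items()}
P=np.array([onplane(m,u,v,76)[:2] for u,v in[(242,139),(290,158),(270,212),(219,190)]])
print(np.round(P,1),P.mean(0))
for i in range(4):
    d=P[(i+1)%4]-P[i];print(np.hypot(*d),np.degrees(np.arctan2(d[1],d[0]))%90)
a=onplane(m,180,137,34);e=onplane(m,230,158,34);print('line',np.degrees(np.arctan2(*(a-e)[1::-1])))
S=np.array([onplane(m,*q,20)[:2] for q in[(172,85),(335,86),(325,233),(184,233)]]);print(np.round(S,1),S.mean(0))
print('post',onplane(m,256,172,100),proj(m,[488,315,100]))
b=cv2.imread('pics/w2.png')
# edge of line: fit on white-ish pixels inside disc
h=cv2.cvtColor(b,cv2.COLOR_BGR2HSV)
k=cv2.inRange(h,(0,0,110),(179,110,255));r=np.zeros_like(k);cv2.fillPoly(r,[np.array([(182,128),(232,148),(226,168),(178,148)])],255);k&=r
ys,xs=np.nonzero(k);Q=np.array([onplane(m,x,y,34)[:2] for x,y in zip(xs,ys)],np.float32);print(len(Q))
l=cv2.fitLine(Q,cv2.DIST_HUBER,0,.01,.01).ravel();print(np.degrees(np.arctan2(l[1],l[0])),l[2:])
```

```text
[[529.6 324.9]
 [509.5 282.6]
 [457.8 303.7]
 [483.3 350.6]] [495.05622864 315.43943329]
46.876982516708544 64.59555479822376
55.9069345136063 67.794579784046
53.37891193886355 61.458807717164255
53.00192576411358 61.023631419725376
line 62.8801185390326
[[581.5 395.5]
 [569.6 228.8]
 [404.  238.8]
 [415.1 406.9]] [492.5497527  317.50311463]
post [504.49409661 313.86480878 100.        ] [256.00124232 190.620896  ]
329
61.807648 [521.2786  372.98535]
```

Call:
drive_tool(deltas=[[[0.2,0.2,-2,0,0,0.14],[0.4,0.3,-4,0,0,0.28],[0.4,0.3,-5,0,0,0.42],[0.4,0.3,-5,0,0,0.56],[0.4,0.3,-5,0,0,0.7]]])

```text
t: 9.3
eef_pos: [492.0, 313.4, 166.1]
eef_rot: [2.984, 0.981, -0.002]
wrist_force: [0.7, 0.0, 0.6]
finger_gap: 85.4
grip_force: 0.0
```

Call:
drive_tool(deltas=[[[0,0,0,0,0,0.14],[0,0,0,0,0,0.28],[0,0,0,0,0,0.42],[0,0,0,0,0,0.448],[0,0,0,0,0,0.448]]])

```text
t: 9.8
eef_pos: [492.3, 314.2, 166.9]
eef_rot: [2.698, 1.61, 0.0]
wrist_force: [-0.4, 0.4, -0.6]
finger_gap: 85.2
grip_force: 0.0
```

Run:
```python
from h import *
m=eyes.camera_model('wrist');st();b=eyes.camera('wrist');cv2.imwrite('pics/w3.png',b)
h=cv2.cvtColor(b,cv2.COLOR_BGR2HSV)
k=cv2.inRange(h,(4,150,40),(15,255,255));cs,_=cv2.findContours(k,0,1)
c=max(cs,key=cv2.contourArea);print(cv2.boundingRect(c));Q=np.array([onplane(m,*q[0],34)[:2] for q in cv2.convexHull(c)],np.float32);print(cv2.minEnclosingCircle(Q),cv2.fitEllipse(Q))
c0=np.array([491.5,317,0]);d=np.array([np.cos(np.radians(62)),np.sin(np.radians(62)),0])
# white line: pixels near the predicted line
A=np.array([proj(m,c0+d*r+np.array([-d[1],d[0],0])*s+[0,0,34]) for r,s in[(40,-9),(82,-9),(82,9),(40,9)]]).astype(int)
r=np.zeros(k.shape,np.uint8);cv2.fillPoly(r,[A],255);w=cv2.inRange(h,(0,0,110),(179,110,255))&r
ys,xs=np.nonzero(w);Q=np.array([onplane(m,x,y,34)[:2] for x,y in zip(xs,ys)],np.float32);print(A.tolist(),len(Q))
if len(Q)>20:
  l=cv2.fitLine(Q,cv2.DIST_HUBER,0,.01,.01).ravel();print(np.degrees(np.arctan2(l[1],l[0])),l[2:])
```

```text
t 9.80 tcp [492.3 314.2 166.9] yawY -28.34 z [ 0. -0. -1.] F [-0.4  0.4 -0.6] gap 85.2 grip 0.0 j [ 0.48  0.04  1.87 -0.    1.23  0.97]
(164, 85, 185, 178)
((491.96673583984375, 317.94921875), 84.16990661621094) ((492.0441589355469, 317.9269104003906), (167.527099609375, 167.81060791015625), 163.2658233642578)
[[266, 138], [266, 87], [244, 87], [245, 138]] 260
56.69934 [518.891   367.47778]
```

Call:
drive_tool(deltas=[[[0,0.3,-3,0,0,0],[0,0.3,-6,0,0,0],[0,0.3,-9,0,0,0],[0,0.3,-10.4,0,0,0],[0,0.3,-11,0,0,0]]])

```text
t: 10.35
eef_pos: [491.1, 317.6, 55.1]
eef_rot: [-2.696, -1.613, 0.005]
wrist_force: [-0.1, -0.0, -0.3]
finger_gap: 85.4
grip_force: 0.0
```

Call:
drive_tool(deltas=[[[0,0,0,0,0,0],[0,0,0,0,0,0],[0,0,0,0,0,0],[0,0,0,0,0,0],[0,0,0,0,0,0]]], jaw=0, squeeze=60)

```text
t: 10.85
eef_pos: [493.5, 319.1, 59.0]
eef_rot: [2.695, 1.615, 0.006]
wrist_force: [0.6, 0.0, 6.2]
finger_gap: 51.0
grip_force: 67.3
```

Call:
drive_tool(deltas=[[[0,0,0.3,0,0,0],[0,0,0.6,0,0,0],[0,0,1,0,0,0],[0,0,1.5,0,0,0],[0,0,2,0,0,0]]])

```text
t: 11.35
eef_pos: [491.7, 318.1, 76.8]
eef_rot: [-2.695, -1.615, 0.001]
wrist_force: [-0.3, 0.8, -4.0]
finger_gap: 50.9
grip_force: 66.0
```

Call:
drive_tool(deltas=[[[0,0,2,0,0,0],[0,0,5,0,0,0],[0,0,8.5,0,0,0],[0,0,12,0,0,0],[0,0,13.5,0,0,0]]])

```text
t: 11.85
eef_pos: [493.7, 319.2, 216.6]
eef_rot: [2.694, 1.615, 0.011]
wrist_force: [0.0, 1.0, -5.5]
finger_gap: 51.2
grip_force: 66.3
```

Call:
drive_tool(deltas=[[[0.1,-1.5,0,0,0,-0.06],[0.4,-4.5,0,0,0,-0.15],[0.7,-8,0,0,0,-0.24],[1,-12,0,0,0,-0.33],[1.3,-16,0,0,0,-0.42]]])

```text
t: 12.35
eef_pos: [504.4, 157.0, 210.7]
eef_rot: [-2.974, -1.013, 0.002]
wrist_force: [0.7, 0.0, -4.3]
finger_gap: 51.2
grip_force: 66.1
```

Call:
drive_tool(deltas=[[[0.3,-4,0,0,0,-0.09],[0.6,-8,0,0,0,-0.18],[0.9,-12,0,0,0,-0.27],[1.2,-16,0,0,0,-0.36],[1.5,-20,0,0,0,-0.45]]])

```text
t: 12.85
eef_pos: [519.4, -43.2, 210.9]
eef_rot: [-3.125, -0.323, 0.002]
wrist_force: [-0.4, -0.1, -4.3]
finger_gap: 51.1
grip_force: 66.1
```

Call:
drive_tool(deltas=[[[0.3,-4,0,0,0,-0.09],[0.6,-8,0,0,0,-0.18],[0.9,-12,0,0,0,-0.27],[1.2,-15,0,0,0,-0.36],[1.4,-17,0,0,0,-0.45]]])

```text
t: 13.35
eef_pos: [533.4, -213.8, 210.7]
eef_rot: [-3.118, 0.385, 0.002]
wrist_force: [0.1, 0.8, -4.4]
finger_gap: 50.9
grip_force: 66.1
```

Run:
```python
from h import *
import json
m=eyes.camera_model('wrist');st();b=eyes.camera('wrist');cv2.imwrite('pics/w4.png',b)
json.dump({k:np.array(v).tolist() for k,v in m.items()},open('w4.json','w'))
```

```text
t 13.35 tcp [ 533.4 -213.8  210.7] yawY -104.09 z [-0.001  0.    -1.   ] F [ 0.1  0.8 -4.4] gap 50.9 grip 66.1 j [-0.47 -0.02  1.85 -0.    1.31  1.34]
```

View pics/w4.png

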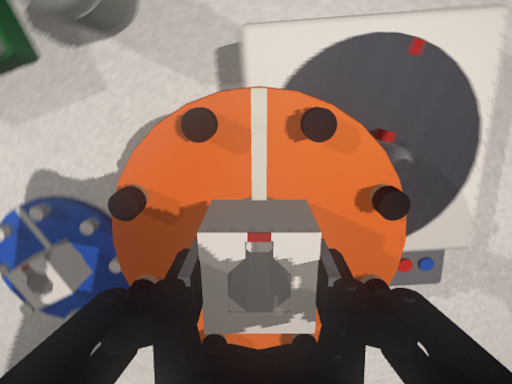

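The wrist view shows orange with its line from (259,90) to (259,200). The spindle plate is at upper right, with the red mark at (416,46) and the key at (385,135). I'll measure both from this view.

```bash
cat > meas.py <<'E'
from h import *
def circ(Q):
    A=np.c_[2*Q,np.ones(len(Q))];s=np.linalg.lstsq(A,(Q**2).sum(1),rcond=None)[0]
    return s[:2],np.sqrt(s[2]+s[:2]@s[:2])
def fit(m,pts,z):
    Q=np.array([onplane(m,*p,z)[:2] for p in pts])
    for _ in range(4):
        c,r=circ(Q);e=np.abs(np.hypot(*(Q-c).T)-r);Q=Q[e<max(1.5,2*np.median(e))]
    return c,r,len(Q)
E
python3 - <<'E'
from meas import *
import json
m={k:np.array(v) for k,v in json.load(open('w4.json')).items()}
b=cv2.imread('pics/w4.png');h=cv2.cvtColor(b,cv2.COLOR_BGR2HSV)
k=cv2.inRange(h,(4,140,40),(16,255,255));k=cv2.morphologyEx(k,cv2.MORPH_CLOSE,np.ones((5,5)))
# top rim: first orange pixel by column
pts=[(u,np.nonzero(k[:,u])[0][0]) for u in range(140,380,3) if not 245<u<275]
for zz in(172,173,174,186,187,188): print(zz,*[np.round(x,1) for x in fit(m,pts,zz)])
# plate rim
d=cv2.inRange(h,(0,0,0),(179,255,95))&~k
up=[];
for u in range(330,470,3):
    v=np.nonzero(d[25:130,u])[0]
    if len(v): up.append((u,25+v[0]))
for v in range(80,215,3):
    uu=np.nonzero(d[v,420:495])[0]
    if len(uu): up.append((420+uu[-1],v))
print('plate',fit(m,up,76))
r=cv2.inRange(h,(0,130,60),(4,255,255))|cv2.inRange(h,(172,130,60),(179,255,255))
n,l,s,c=cv2.connectedComponentsWithStats(r)
for i in range(1,n):
    if s[i,4]>20: print(s[i],c[i],'z76',onplane(m,*c[i],76),'z98',onplane(m,*c[i],98))
L=[onplane(m,259.3,v,187) for v in(92,198)];print('line',np.degrees(np.arctan2(*(L[0]-L[1])[1::-1])))
E
```

```text
172 [ 524.8 -212.1] 91.6 71
173 [ 525.3 -212.2] 91.1 71
174 [ 525.8 -212.4] 90.5 71
186 [ 531.9 -213.9] 84.1 71
187 [ 532.4 -214. ] 83.5 71
188 [ 532.9 -214.1] 83.0 71
plate (array([ 540.69096764, -318.13846207]), np.float64(92.79216471017867), 86)
[409  38  16  17 179] [416.43575419  46.1396648 ] z76 [ 615.02433786 -364.67164105   76.        ] z98 [ 614.66181329 -353.82414514   98.        ]
[374 129  22  13 209] [384.32535885 135.25837321] z76 [ 550.40076216 -331.35407772   76.        ] z98 [ 555.37831455 -323.25973111   98.        ]
[248 233  23   9 205] [259.09268293 236.96097561] z76 [ 481.66545065 -201.31395115   76.        ] z98 [ 492.32284742 -203.96528482   98.        ]
[398 259  15  13 148] [404.91891892 265.10135135] z76 [ 415.58802158 -336.172271     76.        ] z98 [ 431.7056324  -327.67977986   98.        ]
line -14.037744394607325
```

Call:
drive_tool(deltas=[[[0.2,-2.5,0,0,0,-0.06],[0.4,-5,0,0,0,-0.12],[0.6,-7.5,0,0,0,-0.2],[0.8,-9.5,0,0,0,-0.28],[0.8,-10.3,0,0,0,-0.31]]])

```text
t: 13.9
eef_pos: [541.6, -315.9, 210.6]
eef_rot: [-3.022, 0.857, 0.002]
wrist_force: [0.4, 0.3, -4.0]
finger_gap: 51.1
grip_force: 66.1
```

Call:
drive_tool(deltas=[[[0,0,-1,0,0,0],[0,0,-2,0,0,0],[0,0,-2.6,0,0,0],[0,0,-2.6,0,0,0],[0,0,-2.6,0,0,0]]])

```text
t: 14.4
eef_pos: [542.0, -313.9, 185.4]
eef_rot: [-3.024, 0.852, 0.001]
wrist_force: [1.0, -0.6, -4.3]
finger_gap: 50.7
grip_force: 66.1
```

Run:
```python
from meas import *
m=eyes.camera_model('wrist');s=st();b=eyes.camera('wrist');cv2.imwrite('pics/w5.png',b)
h=cv2.cvtColor(b,cv2.COLOR_BGR2HSV)
k=cv2.inRange(h,(4,140,40),(16,255,255));k=cv2.morphologyEx(k,cv2.MORPH_CLOSE,np.ones((5,5)))
pts=[(u,np.nonzero(k[:,u])[0][0]) for u in range(140,380,3) if not 245<u<275 and k[:,u].any()]
zd=s['eef_pos'][2]-38+14
print('disc',fit(m,pts,zd))
d=cv2.inRange(h,(0,0,0),(179,255,95))&~k
P=[]
for u in range(130,400,3):
    v=np.nonzero(d[:100,u])[0]
    if len(v): P.append((u,v[0]))
print(P[::6]);print('plate',fit(m,P,76))
r=cv2.inRange(h,(0,130,60),(4,255,255))|cv2.inRange(h,(172,130,60),(179,255,255))
n,l,st_,c=cv2.connectedComponentsWithStats(r)
for i in range(1,n):
    if st_[i,4]>20: print(st_[i],c[i],'z76',onplane(m,*c[i],76))
```

```text
t 14.40 tcp [ 542.  -313.9  185.4] yawY -121.46 z [-0.001  0.001 -1.   ] F [ 1.  -0.6 -4.3] gap 50.7 grip 66.1 j [-0.61  0.11  1.76  0.    1.27  1.51]
disc (array([ 542.02428156, -314.12945185]), np.float64(82.61526878088064), 71)
[(190, np.int64(98)), (208, np.int64(87)), (226, np.int64(79)), (244, np.int64(75)), (271, np.int64(74)), (289, np.int64(76)), (307, np.int64(82)), (325, np.int64(91))]
plate (array([ 539.36138083, -315.70173129]), np.float64(95.44411208722707), 46)
[257  74  11  13 137] [262.10948905  79.73722628] z76 [ 617.17617327 -362.86929479   76.        ]
[248 233  23   9 207] [259. 237.] z76 [ 507.30286888 -292.98930063   76.        ]
```

View pics/w5.png

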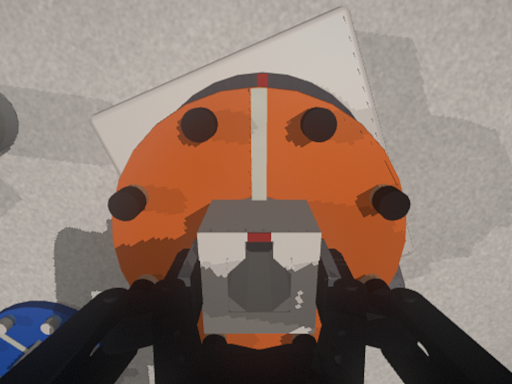

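The plate's rim crescent and red mark at (262,80) are almost on the carousel's line at (259,90), so the angle is right to within about 0.3°. It needs a small shift of about (-2,-2) mm, then a gentle descent.

Call:
drive_tool(deltas=[[[-0.2,-0.2,-0.3,0,0,0],[-0.2,-0.2,-0.7,0,0,0],[-0.2,-0.2,-1.1,0,0,0],[-0.2,-0.2,-1.5,0,0,0],[-0.2,-0.2,-1.8,0,0,0]]])

```text
t: 14.95
eef_pos: [539.8, -316.6, 167.1]
eef_rot: [-3.023, 0.853, 0.001]
wrist_force: [0.4, 0.4, -4.3]
finger_gap: 51.2
grip_force: 66.1
```

Call:
drive_tool(deltas=[[[0,0,-0.4,0,0,0],[0,0,-0.8,0,0,0],[0,0,-1.0,0,0,0]]])

```text
t: 15.25
eef_pos: [539.9, -316.6, 157.2]
eef_rot: [-3.023, 0.853, 0.001]
wrist_force: [-0.2, -0.0, -3.9]
finger_gap: 51.0
grip_force: 66.1
```

Call:
drive_tool(deltas=[[[0,0,-0.4,0,0,0],[0,0,-0.8,0,0,0],[0,0,-1.2,0,0,0],[0,0,-1.5,0,0,0],[0,0,-1.7,0,0,0]]])

```text
t: 15.75
eef_pos: [540.0, -316.6, 140.4]
eef_rot: [-3.023, 0.853, 0.001]
wrist_force: [0.9, 0.3, -3.8]
finger_gap: 51.1
grip_force: 66.1
```

Call:
drive_tool(deltas=[[[0,0,-0.2,0,0,0],[0,0,-0.4,0,0,0],[0,0,-0.6,0,0,0]]])

```text
t: 16.05
eef_pos: [540.1, -316.8, 134.8]
eef_rot: [3.023, -0.853, 0.0]
wrist_force: [0.3, -0.1, -3.4]
finger_gap: 51.2
grip_force: 66.1
```

Call:
drive_tool(deltas=[[[0,0,-0.3,0,0,0],[0,0,-0.6,0,0,0],[0,0,-0.9,0,0,0],[0,0,-1.1,0,0,0]]])

```text
t: 16.45
eef_pos: [540.0, -316.7, 123.5]
eef_rot: [-3.023, 0.853, 0.0]
wrist_force: [0.1, 0.1, -5.2]
finger_gap: 51.2
grip_force: 66.1
```

The underside is now below the key's top (98), so the keyway is over the key. I'll lower it home.

Call:
drive_tool(deltas=[[[0,0,-0.2,0,0,0],[0,0,-0.4,0,0,0],[0,0,-0.6,0,0,0],[0,0,-0.7,0,0,0]]])

```text
t: 16.85
eef_pos: [540.0, -316.7, 116.6]
eef_rot: [-3.023, 0.853, 0.0]
wrist_force: [0.1, 0.6, -4.6]
finger_gap: 50.7
grip_force: 66.1
```

Call:
drive_tool(deltas=[[[0,0,-0.1,0,0,0],[0,0,-0.2,0,0,0],[0,0,-0.3,0,0,0]]])

```text
t: 17.15
eef_pos: [540.1, -316.7, 115.1]
eef_rot: [3.023, -0.854, -0.0]
wrist_force: [-4.8, 4.9, 7.1]
finger_gap: 50.9
grip_force: 67.3
```

Call:
drive_tool(deltas=[[[0,0,0.1,0,0,0],[0,0,0.1,0,0,0]]])

```text
t: 17.35
eef_pos: [540.3, -316.8, 115.1]
eef_rot: [3.023, -0.853, 0.001]
wrist_force: [0.6, 1.5, -1.2]
finger_gap: 50.8
grip_force: 66.4
```

Call:
drive_tool(deltas=[[[0,0,0,0,0,0],[0,0,0,0,0,0],[0,0,0,0,0,0],[0,0,0,0,0,0],[0,0,0,0,0,0]]], jaw=1)

```text
t: 17.85
eef_pos: [540.2, -316.8, 115.0]
eef_rot: [3.023, -0.853, 0.001]
wrist_force: [-0.9, -0.5, -0.1]
finger_gap: 85.8
grip_force: 0.0
```

Call:
drive_tool(deltas=[[[0,0,1,0,0,0],[0,0,4,0,0,0],[0,0,8,0,0,0],[0,0,12,0,0,0],[0,0,12,0,0,0]]])

```text
t: 18.35
eef_pos: [543.1, -318.8, 244.2]
eef_rot: [3.019, -0.852, 0.021]
wrist_force: [0.3, -1.0, 1.2]
finger_gap: 85.3
grip_force: 0.0
```

Run:
```python
from meas import *
m=eyes.camera_model('wrist');s=st();b=eyes.camera('wrist');cv2.imwrite('pics/w6.png',b)
h=cv2.cvtColor(b,cv2.COLOR_BGR2HSV)
k=cv2.inRange(h,(4,140,40),(16,255,255));cs,_=cv2.findContours(k,0,1);c=cv2.convexHull(max(cs,key=cv2.contourArea))
Q=[tuple(q[0]) for q in c]
for z in(84,90,96,112): 
    q=np.array([onplane(m,*p,z)[:2] for p in Q],np.float32);print(z,cv2.minEnclosingCircle(q),fit(m,Q,z))
cv2.imwrite('pics/v6.png',np.hstack([b[:300],cv2.resize(eyes.camera('scene')[130:230,80:200],(288,300))]))
```

```text
t 18.35 tcp [ 543.1 -318.8  244.2] yawY -121.52 z [ 0.012 -0.008 -1.   ] F [ 0.3 -1.   1.2] gap 85.3 grip 0.0 j [-0.62  0.07  1.7  -0.    1.35  1.5 ]
84 ((537.4788208007812, -315.2960205078125), 86.20753479003906) (array([ 537.69088077, -315.39163601]), np.float64(85.82294293528614), 51)
90 ((538.9493408203125, -316.1972351074219), 84.4423828125) (array([ 539.15703489, -316.29087728]), np.float64(84.06564621551756), 51)
96 ((540.4197998046875, -317.098388671875), 82.67725372314453) (array([ 540.623189  , -317.19011854]), np.float64(82.30834949575782), 51)
112 ((544.3411865234375, -319.5016174316406), 77.9700698852539) (array([ 544.53293331, -319.58809526]), np.float64(77.62222490972083), 51)
```

View pics/v6.png

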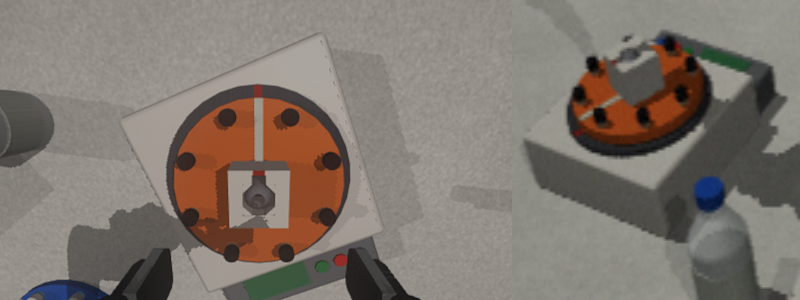

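Orange is home: the rim measures at a disc top of about z=90, and the keyway, line and red mark are aligned. Now I'm going back to blue.

Call:
drive_tool(deltas=[[[-0.8,4.2,0,0,0,0.09],[-1.6,8.6,0,0,0,0.18],[-2.4,13,0,0,0,0.27],[-3.2,17.4,0,0,0,0.36],[-4,21.8,0,0,0,0.45]]])

```text
t: 18.95
eef_pos: [498.4, -96.9, 232.7]
eef_rot: [-3.137, 0.152, 0.005]
wrist_force: [0.7, -0.4, 0.5]
finger_gap: 85.6
grip_force: 0.0
```

Call:
drive_tool(deltas=[[[-0.8,4.4,0,0,0,0.09],[-1.6,8.8,0,0,0,0.18],[-2.4,12.5,-1,0,0,0.27],[-2.8,15.1,-3,0,0,0.332],[-2.8,15.1,-4,0,0,0.332]]])

```text
t: 19.45
eef_pos: [469.6, 54.8, 191.5]
eef_rot: [-3.118, -0.371, 0.008]
wrist_force: [-0.1, -0.3, -0.0]
finger_gap: 85.7
grip_force: 0.0
```

Call:
drive_tool(deltas=[[[0,0,0,0,0,0],[0,0,0,0,0,0]]])

```text
t: 19.65
eef_pos: [471.8, 51.6, 194.2]
eef_rot: [3.121, 0.361, -0.003]
wrist_force: [-0.8, -0.3, 0.8]
finger_gap: 85.3
grip_force: 0.0
```

Run:
```python
from meas import *
m=eyes.camera_model('wrist');s=st();b=eyes.camera('wrist');cv2.imwrite('pics/w7.png',b)
h=cv2.cvtColor(b,cv2.COLOR_BGR2HSV)
k=cv2.inRange(h,(100,150,40),(125,255,255));cs,_=cv2.findContours(k,0,1);c=cv2.convexHull(max(cs,key=cv2.contourArea))
q=np.array([onplane(m,*p[0],14)[:2] for p in c],np.float32);print(cv2.minEnclosingCircle(q),fit(m,[p[0] for p in c],14))
c0=np.array(cv2.minEnclosingCircle(q)[0])
w=cv2.inRange(h,(0,0,110),(179,80,255));ys,xs=np.nonzero(w)
P=np.array([onplane(m,x,y,14)[:2] for x,y in zip(xs,ys)]);D=P-c0;r=np.hypot(*D.T);a=np.degrees(np.arctan2(D[:,1],D[:,0]))
sel=(r>55)&(r<82)&(abs(a-13)<9);print(sel.sum(),a[sel].mean(),a[sel].std())
```

```text
t 19.65 tcp [471.8  51.6 194.2] yawY -76.79 z [-0.002 -0.    -1.   ] F [-0.8 -0.3  0.8] gap 85.3 grip 0.0 j [-0.   -0.24  2.08 -0.    1.3   1.34]
((474.1330261230469, 52.05253982543945), 83.70340728759766) (array([474.22966894,  52.03579506]), np.float64(83.36677973308561), 50)
224 13.288573060946378 1.929916171344291
```

Call:
drive_tool(deltas=[[[0.1,0.05,-4,0,0,0],[0.1,0.05,-8,0,0,0],[0.1,0.05,-12,0,0,0],[0.1,0.05,-14.6,0,0,0],[0.1,0.05,-15.6,0,0,0]]])

```text
t: 20.2
eef_pos: [471.6, 51.8, 36.4]
eef_rot: [-3.12, -0.36, 0.007]
wrist_force: [-0.1, -0.1, 0.2]
finger_gap: 85.5
grip_force: 0.0
```

Call:
drive_tool(deltas=[[[0,0,0,0,0,0],[0,0,0,0,0,0],[0,0,0,0,0,0],[0,0,0,0,0,0],[0,0,0,0,0,0]]], jaw=0, squeeze=60)

```text
t: 20.7
eef_pos: [475.2, 52.7, 41.3]
eef_rot: [3.12, 0.363, 0.007]
wrist_force: [0.9, -1.3, 5.7]
finger_gap: 51.0
grip_force: 66.8
```

Call:
drive_tool(deltas=[[[0,0,0.4,0,0,0],[0,0,1,0,0,0],[0,0,2,0,0,0],[0,0,3.5,0,0,0],[0,0,5,0,0,0]]])

```text
t: 21.2
eef_pos: [472.4, 52.8, 89.2]
eef_rot: [-3.12, -0.364, 0.002]
wrist_force: [-0.2, -0.8, -4.6]
finger_gap: 51.3
grip_force: 65.4
```

Call:
drive_tool(deltas=[[[0,0,2,0,0,0],[0,0,5,0,0,0],[0,0,8,0,0,0],[0,0,10,0,0,0],[0,0,11,0,0,0]]])

```text
t: 21.7
eef_pos: [473.8, 52.9, 201.6]
eef_rot: [3.12, 0.364, 0.006]
wrist_force: [0.3, -0.0, -4.4]
finger_gap: 51.0
grip_force: 65.6
```

Call:
drive_tool(deltas=[[[0.1,2,0,0,0,0],[0.3,5.5,0,0,0,0],[0.6,9,0,0,0,0],[0.8,12,0,0,0,0],[0.9,14,0,0,0,0]]])

```text
t: 22.2
eef_pos: [481.1, 194.5, 197.8]
eef_rot: [-3.12, -0.365, 0.003]
wrist_force: [-0.3, 0.3, -3.9]
finger_gap: 51.0
grip_force: 65.4
```

Call:
drive_tool(deltas=[[[0,0,0,0,0,0],[0,0,0,0,0,0]]])

```text
t: 22.4
eef_pos: [481.3, 192.7, 197.8]
eef_rot: [3.119, 0.365, -0.003]
wrist_force: [-0.6, 0.2, -4.1]
finger_gap: 50.9
grip_force: 65.4
```

Run:
```python
from meas import *
import json
m=eyes.camera_model('wrist');s=st();b=eyes.camera('wrist');cv2.imwrite('pics/w8.png',b)
json.dump({k:np.array(v).tolist() for k,v in m.items()},open('w8.json','w'))
h=cv2.cvtColor(b,cv2.COLOR_BGR2HSV)
k=cv2.inRange(h,(100,150,40),(125,255,255));k=cv2.morphologyEx(k,cv2.MORPH_CLOSE,np.ones((5,5)))
pts=[(u,np.nonzero(k[:,u])[0][0]) for u in range(140,380,3) if not 245<u<275 and k[:,u].any()]
for z in(s['eef_pos'][2]-39+14,s['eef_pos'][2]-37+14): print('disc',fit(m,pts,z))
print(proj(m,[491,317,100]),proj(m,[491,317,20]))
t=eyes.camera('top');cv2.imwrite('pics/t8.png',t);mt=eyes.camera_model('top')
print(proj(mt,[491,317,100]),proj(mt,[491,317,20]))
x,y=proj(mt,[491,317,60]).astype(int)
cv2.imwrite('pics/v8.png',np.hstack([b,cv2.resize(t[y-45:y+45,max(0,x-33):x+34],(286,384))]))
```

```text
t 22.40 tcp [481.3 192.7 197.8] yawY -76.65 z [-0.002 -0.001 -1.   ] F [-0.6  0.2 -4.1] gap 50.9 grip 65.4 j [ 0.28 -0.14  1.99 -0.    1.29  1.62]
disc (array([481.31374265, 192.43692667]), np.float64(82.4375940987046), 71)
disc (array([482.30411956, 192.67097193]), np.float64(81.3842559210672), 71)
[103.09133328 150.37478312] [141.67053551 136.2548915 ]
[185.85753721 247.0053084 ] [191.34203525 250.05749503]
```

View pics/v8.png

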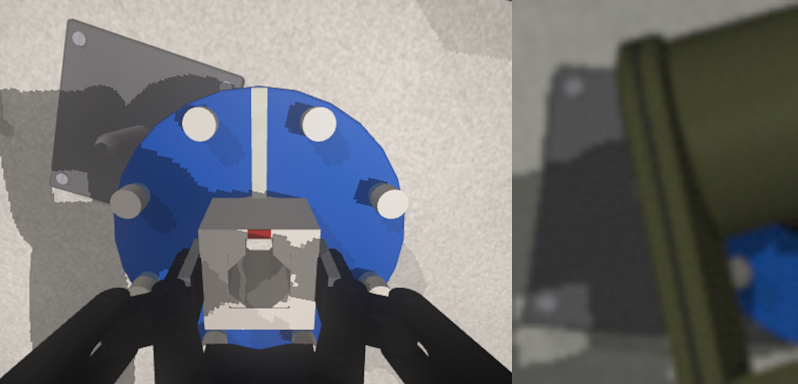

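The stand plate's corners show at (70,20), (244,76) and (51,185), and the post's tip is near (100,147), close to where I predicted it.

Run:
```python
from meas import *
import json
m={k:np.array(v) for k,v in json.load(open('w8.json')).items()}
C=[onplane(m,*p,20)[:2] for p in[(70,20),(244,76),(51,185)]];print(np.round(C,1),(C[1]+C[2])/2,np.hypot(*(C[0]-C[1])),np.hypot(*(C[0]-C[2])))
for p in[(100,147),(99,150),(103,145)]: print('tip',onplane(m,*p,100))
```

```text
[[580.8 392.3]
 [571.  228.2]
 [416.8 405.5]] [493.88187936 316.81974012] 164.42557695916062 164.56554116692365
tip [493.06994368 319.48672788 100.        ]
tip [490.56832079 320.06397388 100.        ]
tip [495.13929081 317.37778889 100.        ]
```

Call:
drive_tool(deltas=[[[0.2,2,0,0,0,0],[0.5,5.5,0,0,0,0],[0.9,9,0,0,0,0],[1.2,11.5,0,0,0,0],[1.2,12.5,0,0,0,0]]])

```text
t: 23.0
eef_pos: [494.3, 318.7, 198.7]
eef_rot: [-3.12, -0.364, 0.0]
wrist_force: [0.1, 0.1, -5.0]
finger_gap: 50.6
grip_force: 65.5
```

Call:
drive_tool(deltas=[[[0,0,0,0,0,0],[0,0,-1,0,0,0],[0,0,-2.5,0,0,0],[0,0,-4,0,0,0],[0,0,-5,0,0,0]]])

```text
t: 23.5
eef_pos: [492.9, 316.4, 145.8]
eef_rot: [3.119, 0.362, -0.006]
wrist_force: [-0.6, -0.3, -5.9]
finger_gap: 50.7
grip_force: 65.5
```

Call:
drive_tool(deltas=[[[0,0,-0.3,0,0,0],[0,0,-0.7,0,0,0],[0,0,-1.1,0,0,0],[0,0,-1.5,0,0,0],[0,0,-1.9,0,0,0]]])

```text
t: 24.0
eef_pos: [494.3, 318.0, 130.0]
eef_rot: [-3.12, -0.363, -0.001]
wrist_force: [-0.5, 0.6, -3.2]
finger_gap: 50.7
grip_force: 65.5
```

Call:
drive_tool(deltas=[[[0,0,-0.4,0,0,0],[0,0,-0.8,0,0,0],[0,0,-1.2,0,0,0],[0,0,-1.6,0,0,0],[0,0,-2.0,0,0,0]]])

```text
t: 24.5
eef_pos: [494.1, 317.8, 109.5]
eef_rot: [3.121, 0.363, -0.0]
wrist_force: [0.6, 0.5, -4.3]
finger_gap: 51.1
grip_force: 65.5
```

Call:
drive_tool(deltas=[[[0,0,-1,0,0,0],[0,0,-2,0,0,0],[0,0,-3,0,0,0],[0,0,-3.8,0,0,0],[0,0,-4.3,0,0,0]]])

```text
t: 25.0
eef_pos: [493.4, 317.5, 65.3]
eef_rot: [3.12, 0.363, -0.003]
wrist_force: [0.2, -0.2, -3.0]
finger_gap: 51.2
grip_force: 65.5
```

Call:
drive_tool(deltas=[[[0,0,-0.15,0,0,0],[0,0,-0.3,0,0,0],[0,0,-0.45,0,0,0]]])

```text
t: 25.3
eef_pos: [494.5, 318.0, 62.8]
eef_rot: [-3.12, -0.363, -0.002]
wrist_force: [1.0, -0.3, -4.2]
finger_gap: 51.2
grip_force: 65.5
```

Call:
drive_tool(deltas=[[[0,0,-0.1,0,0,0],[0,0,-0.2,0,0,0],[0,0,-0.3,0,0,0]]])

```text
t: 25.6
eef_pos: [494.3, 318.0, 61.3]
eef_rot: [3.12, 0.363, -0.0]
wrist_force: [-8.7, -4.0, 12.5]
finger_gap: 50.7
grip_force: 67.5
```

Call:
drive_tool(deltas=[[[0,0,-0.1,0,0,0],[0,0,-0.15,0,0,0]]])

```text
t: 25.8
eef_pos: [494.3, 318.0, 61.3]
eef_rot: [3.12, 0.363, -0.001]
wrist_force: [-11.2, -6.5, 17.5]
finger_gap: 50.6
grip_force: 68.2
```

Contact is at 61.3, which matches the second grip's 41 mm offset plus the 20 mm seat, so blue is seated. Releasing.

Call:
drive_tool(deltas=[[[0,0,0.15,0,0,0],[0,0,0.2,0,0,0]]])

```text
t: 26.0
eef_pos: [494.7, 318.2, 61.4]
eef_rot: [-3.12, -0.363, -0.003]
wrist_force: [-2.7, -0.8, 3.5]
finger_gap: 51.0
grip_force: 66.6
```

Call:
drive_tool(deltas=[[[0,0,0,0,0,0],[0,0,0,0,0,0],[0,0,0,0,0,0],[0,0,0,0,0,0],[0,0,0,0,0,0]]], jaw=1)

```text
t: 26.5
eef_pos: [494.1, 317.8, 59.7]
eef_rot: [-3.121, -0.363, 0.0]
wrist_force: [0.5, -0.1, -0.5]
finger_gap: 85.5
grip_force: 0.0
```

Call:
drive_tool(deltas=[[[0,0,1,0,0,0],[0,0,4,0,0,0],[0,0,8,0,0,0],[0,0,13,0,0,0],[0,0,17,0,0,0]]])

```text
t: 27.0
eef_pos: [494.4, 318.0, 233.6]
eef_rot: [-3.119, -0.363, -0.004]
wrist_force: [1.0, -0.3, -0.3]
finger_gap: 85.2
grip_force: 0.0
```

Call:
drive_tool(deltas=[[[0,-5,0,0,0,0],[0,-10,0,0,0,0],[0,-15,0,0,0,0],[0,-15,0,0,0,0],[0,-15,0,0,0,0]]])

```text
t: 27.5
eef_pos: [494.3, 166.9, 230.8]
eef_rot: [-3.12, -0.359, -0.002]
wrist_force: [0.6, -0.0, -0.2]
finger_gap: 85.2
grip_force: 0.0
```

Run:
```python
from meas import *
st();b=eyes.camera('top');m=eyes.camera_model('top');h=cv2.cvtColor(b,cv2.COLOR_BGR2HSV)
def f(mask,z,n):
    cs,_=cv2.findContours(mask,0,1)
    for c in cs:
        if cv2.contourArea(c)>300:
            q=np.array([onplane(m,*p[0],z)[:2] for p in cv2.convexHull(c)],np.float32);print(n,cv2.boundingRect(c),cv2.minEnclosingCircle(q),cv2.contourArea(c))
f(cv2.inRange(h,(100,150,60),(125,255,255)),34,'blue');f(cv2.inRange(h,(4,140,60),(15,255,255)),90,'orange');f(cv2.inRange(h,(20,150,60),(32,255,255)),14,'yellow')
a=cv2.imread('pics/top0.png');d=cv2.absdiff(a,b)[138:185,262:362].max(2);print('bystander change',(d>60).sum())
cv2.imwrite('pics/end.png',np.hstack([b[180:300,60:260],b[180:300,330:480]]));
```

```text
t 27.50 tcp [494.3 166.9 230.8] yawY -76.86 z [ 0.001  0.001 -1.   ] F [ 0.6 -0.  -0.2] gap 85.2 grip 0.0 j [ 0.22 -0.16  1.95  0.    1.35  1.56]
blue (161, 221, 44, 60) ((491.067626953125, 320.08306884765625), 83.36197662353516) 986.0
blue (0, 187, 65, 35) ((611.955078125, 761.0670776367188), 93.40795135498047) 921.0
orange (397, 197, 66, 65) ((539.1629638671875, -315.2618408203125), 86.6328353881836) 2334.0
yellow (72, 221, 62, 60) ((491.71136474609375, 563.2875366210938), 84.28562927246094) 2596.0
bystander change 2
```

View pics/end.png

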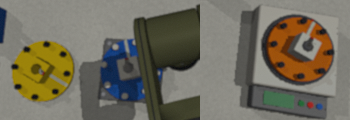

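Blue is back over the storage post and orange is home on the spindle. The bystanders haven't moved.

```bash
python3 -c "
from plant import env
print(env.close_job())"
```

```text
the job is handed in; nothing more can be done
None
```

The job is handed in, at about 27.5 s of the 72 s allowed: the orange carousel is keyed and fully home on the spindle, the blue one is back over the storage post, both are released, and the bottle and tip box did not move.

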